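# Hold a rinse pump's strainer lid at its bleed mark

### The job

Get the bottle-rinsing pump ready to bleed: fold the carry handle that stands over its strainer pot down to the side until it snaps into its end detent, then set the grey bayonet lid fully down into the pot's mouth, its two lugs in the two slots, and turn it clockwise to the bleed mark, halfway to the lock, without ever going on into the lock click. The lid springs back if let go, so finish while still gripping it, holding it down at the bleed mark. Leave the other things on the bench where they are.

Things in the scene. Friction and masses are not known exactly. Their poses are not given: they have to be found in the camera images.
- pump: rinse pump, fixed: upright aluminium strainer pot (124 mm across) with a black collar (140 mm across, rim 150 mm above the bench), grey motor lying along +x (to x = 285 mm, top 138 mm), inlet union to x = -100 mm, base plate. Origin: on the bench under the centre of the pot's mouth; z up. The handle folds down to its +y side.
- mouth (a point): centre of the pot's mouth in the plane of the rim, 150 mm above the bench; axes as the pump's. A 95 mm hole with a 6 mm thick lip; two slots in the lip for the lid's lugs, 20 mm wide and out to 57 mm from the centre, lie at +x and -x, each with a white dot beside it on the collar.
- bail (a joint): carry handle (steel bail): 0 = upright over the mouth, positive = folded towards the pump's +y side; range -0.45 to 1.75, starts within 0.3 of upright. Stiff pivot, stays where left. Sprung balls resist from about 1.3 rad (up to about 6 N at the grip, worst just before 1.57); past about 1.6 it snaps on to the end stop at 1.75: seated.
- bail_hinge (a point): middle of the bail's hinge axis, 105 mm above the bench, on the pot's axis; the hinge runs along the pump's x. Axes as the pump's.
- bail_grip (a point): middle of the bail's grip, a rubber sleeve 16 mm thick and 90 mm long along the pump's x, 150 mm from the hinge axis; the bail's two arms are 160 mm apart (80 mm to each side of this point). Its z axis points away from the hinge along the arms.
- lid: grey bayonet lid, about 0.28 kg, right side up on the bench. Origin: centre of its underside. Plug 92 mm across, 22 mm high, nose tapered; flange 116 mm across at z 22 to 29 mm. Two lugs at +x and -x, 55 mm out, 12 mm wide, z 7 to 14.5 mm. Same after half a turn. Fully down the flange lies on the rim: origin 22 mm below mouth. Goes in with x along the pump's x, then turns clockwise only.
- ring (a joint): sprung bleed ring in the pot, turned clockwise by the lid's lugs: 0 at rest; ring = lid's turn from the slots minus 0.1 (free play). It pushes back with 0.15 Nm at 0, 0.31 Nm at the bleed mark, where it reads 0.62. Lock pawls resist sharply (about 1 Nm) from about 0.85; the lid clicks home at 1.35.
- jar_lid: bystander: plain flat metal jar lid, 86 mm across, 16 mm high, no grip. Origin: centre of the underside.
- tall_bottle: bystander: tall clear bottle, 74 mm across, 270 mm high, standing. Origin: centre of the underside.
- amber_bottle: bystander: brown bottle, 62 mm across, 190 mm high, standing. Origin: centre of the underside.
- jar: bystander: open glass jar, 84 mm across, 110 mm high. Origin: centre of the underside.
- brush: bystander: brush lying on the bench. Origin: under its middle.
- wrench: bystander: wrench lying on the bench. Origin: under its middle.
- gasket: bystander: flat rubber ring, 68 mm across, 6 mm high. Origin: centre of the underside.
- bleed_mark (a point): bleed mark: a single white rib on the collar, 0.72 rad clockwise (from above) of the +x slot, 64 mm from the mouth's centre; with a second one straight across the mouth. At the bleed mark the lid's grip bar points from one rib to the other. The lock is marked by pairs of ribs, 1.45 rad clockwise of the slots.
- lid_grip (a point): on the lid's axis, 52 mm above its origin, in its grip bar: 92 mm long along the lid's x (in line with the lugs), 16 mm wide, from 29 to 63 mm above the origin. Axes as the lid's.
Things that resemble listed ones, but are neither listed nor needed, are in the scene too. Leave any blue or yellow look-alike of the lid alone.

How it is judged:
On the way, in this order (a step that is already met when the one before it is completed fails the run):
1. the carry handle is folded down and seated in its end detent (value of joint bail above 1.67 rad), for 0.2 s.
2. the lid, in the gripper, is fully down in the pot's mouth (horizontal distance between lid and mouth below 0.004 m and z of lid in the frame of mouth below -0.019 m and angle between lid's own z axis and vertical below 0.06 rad and contact force between the fingers and lid above 1 N), for 0.1 s.
At the end, for the whole second after the job is handed in: Handle in its end detent (over 1.67 rad); lid fully down in the mouth (within 3 mm of the rim, 4 mm of centre, 0.06 rad of level), turned 0.72 +- 0.16 rad clockwise from the slots to the bleed mark, still, and gripped by the fingers (over 1 N) (all of step 2 and value of joint bail above 1.67 rad and z of lid in the frame of mouth above -0.025 m and angle between the x axis of lid and the x axis of pump, either way round between 0.56 and 0.88 rad and value of joint ring above 0.42 rad and angular speed of lid below 0.15 rad/s); the arm keeps its last pose, push and grip.
It fails at once if the lid is turned on into the lock (value of joint ring above 1.05 rad).
It fails at once if another thing on the bench is moved by more than 30 mm (distance of any of jar_lid, tall_bottle, amber_bottle, jar, brush, wrench, gasket from where it was at the start of the episode above 0.03 m).
It also fails if it takes over 67 s, if anything falls off the work surface, if the arm or the gripper's body presses on something with over 40 N, if the wrist force passes 120 N, or if a joint passes its speed limit or range.

### The arm

A 7-joint arm with a two-finger parallel gripper is mounted at the origin on the work surface. World frame = base frame: x ahead of the robot, y to its left, z up, the work surface at z = 0. Lengths are in m, angles in rad, forces in N, time in s.
With the tool pointing down it reaches from about 0.425 to 0.875 m from the base axis. Payload 4.7 kg.
Tool frame: the origin (TCP) lies between the finger pads; the fingertips stand 22 mm ahead of it and the grasp point (between the pads) lies 3 mm ahead of it; z points along the fingers, y is the line along which they close (so a half turn about z gives the same grasp; the last joint's range is limited). The gripper opens to 87 mm and grips with 3 to 60 N. Pads are 19 mm wide; open, the fingers measure 117 mm over their backs; the gripper's body (75 mm by 190 mm) begins 51 mm behind the grasp point.
Start: joints at [1.18, 0.321, -0.07, 1.45, 0.023, 1.371, -0.057], TCP at [0.256, -0.597, 0.245] pointing down, gripper open.
Joint ranges: [-2.86, 2.86], [-0.3, 2.09], [-1.38, 1.24], [0.06, 2.45], [-1.56, 4.7], [0.09, 2.05], [-2.69, 2.69]. Speed limits (rad/s): [2.57, 2.57, 3.14, 3.14, 3.14, 3.14, 3.14].

### API

Orientations are given as a rotation vector (axis times angle).
In Python, from bench import ctrl gives the robot as it stands. The module is installed in compiled form; this text tells all that it offers.
- The arm moves only by the tool send_rows, never from a script. Its argument "motion" is a list of rows, each an object with "claw": the opening, from -1 (shut) to 1 (fully open); "slide": the shift along the tool's x, y, z in mm, a list of three; "delta_rot": the turn, a rotation vector about the tool's x, y, z in rad, a list of three. In form: [{"claw": claw, "slide": [x, y, z], "delta_rot": [ax, ay, az]}, ...]. A call has 1 to 5 rows; each row is the pose to reach, as a shift and turn from the pose commanded when the call began, along the tool's axes at that moment; what a row does not reach only later rows make up. A row lasts 1/10 s, in which the tool goes at most 50 mm and 8.59 degrees, less where a joint would pass 70% of its speed; a pose out of reach is approached as far as the arm can. A call with a gripper value outside its range is refused whole. The fingers move at their own pace and stop on an object; "grip_force" is the grip in N (left out, the last holds). Time passes only in rows, so rows that repeat a pose let the fingers close. It gives the time, the measured TCP pose, the force, the opening and the grip force at its end, in the units of the state.
- ctrl.get_state(): the state, without advancing time (a new reading comes with each control period).
- ctrl.get_image(name): name is "scene" or "top" or "wrist"; returns a dict with "color" (480x640x3 uint8, blue, green, red), "fx", "fy", "cx", "cy" (pixels), "pose" (4x4, takes a point from camera to world coordinates). Camera axes: x right, y down, z forward; pixel columns grow to the right and rows downward; lengths in m; the calibration is good to about 2 mm. A picture is of the moment at which its call begins. There is no depth.
- ctrl.close_job(): hands the job in; it is judged then, once.
The state is a dict: "time": time; "joint_positions": joint angles; "qd": joint speeds; "joint_torque": joint torques, N m; "position": TCP position; "tool_rot": TCP orientation; "ft_force": force on the tool from outside, world axes, zero at the start; "torque": the same for the moment, N m; "grip_width": opening from 0.0 (shut) to 1.0 (fully open); "grip_force": force on a finger pad.
Only numpy, scipy, OpenCV 4.12 (cv2) and the standard library are available. Lean on these libraries where they do the work, as an engineer would, in place of code of your own. Each camera call takes 0.05 s, during which the arm holds its last target. There are 200 camera calls.

## Working session

There is one attempt and no reset: what is moved stays moved. The work goes in short steps, Python scripts to look and compute and a tool call to move; the robot and the scene stay as the last step left them, time stands still between calls to the robot, and variables do not carry over. Pictures are saved under pics/ and viewed, at most 10 in all, crops included, and the job is handed in when it is done.

Besides the shell and the picture viewer there is one more tool, called after "Request:" as name([rows], argument=value, ...), one row to a line, values as JSON. send_rows: Moves the arm, as the interface text tells. Its arguments: {"type":"object","properties":{"motion":{"type":"array","items":{"type":"object","properties":{"claw":{"type":"number"},"slide":{"type":"array","items":{"type":"number"}},"delta_rot":{"type":"array","items":{"type":"number"}}}}},"grip_force":{"type":"number"}},"required":["motion"]}

```bash
mkdir -p pics; cat > h.py <<'E'
import numpy as np, cv2, json
from scipy.spatial.transform import Rotation as R
from bench import ctrl
def shot(name, tag):
    im=ctrl.get_image(name); cv2.imwrite(f'pics/{tag}.png',im['color']); 
    np.savez(f'pics/{tag}.npz',**{k:np.array(v) for k,v in im.items()}); return im
def load(tag): return dict(np.load(f'pics/{tag}.npz'))
def ray(im,u,v):
    T=im['pose']; d=np.array([(u-im['cx'])/im['fx'],(v-im['cy'])/im['fy'],1.]); return T[:3,3],T[:3,:3]@d
def onz(im,u,v,z):
    o,d=ray(im,u,v); return o+d*(z-o[2])/d[2]
def proj(im,p):
    T=im['pose']; q=T[:3,:3].T@(np.array(p)-T[:3,3]); return np.array([im['fx']*q[0]/q[2]+im['cx'],im['fy']*q[1]/q[2]+im['cy']])
E
python3 - <<'E'
from h import *
for n in ('scene','top','wrist'):
    im=shot(n,n+'0'); print(n,im['fx'],im['cx'],im['cy'],im['pose'].round(3).tolist())
s=ctrl.get_state(); print(s)
E
```

```text
scene 470.03412367710416 311.60099243979033 239.71472236774915 [[-0.497, 0.69, -0.527, 1.235], [0.868, 0.398, -0.298, 0.385], [0.004, -0.605, -0.796, 1.253], [0.0, 0.0, 0.0, 1.0]]
top 606.5204983450857 314.86533528142013 239.8046587744731 [[-0.017, -0.99, 0.136, 0.325], [-1.0, 0.018, 0.006, -0.03], [-0.008, -0.136, -0.991, 1.545], [0.0, 0.0, 0.0, 1.0]]
wrist 432.00835801023294 318.19000903586493 241.79250040385145 [[0.394, -0.876, -0.277, 0.332], [-0.919, -0.376, -0.117, -0.565], [-0.002, 0.3, -0.954, 0.384], [0.0, 0.0, 0.0, 1.0]]
{'time': 0.15, 'joint_positions': array([ 1.18011065,  0.32166424, -0.07006126,  1.4513708 ,  0.02261781,
        1.37079164, -0.05688399]), 'qd': array([ 0.0001209 , -0.00243475,  0.00104781, -0.00297416,  0.00029495,
        0.00227374,  0.00038131]), 'joint_torque': array([-3.84760215e-04, -4.91796362e+01, -4.04834216e-01, -3.12878072e+01,
       -6.39581610e-02,  4.04343533e-02,  1.04939743e-04]), 'position': array([ 0.25577797, -0.5971544 ,  0.24371711]), 'tool_rot': array([-3.07609673e+00, -6.31256309e-01,  6.23975246e-04]), 'ft_force': array([ 0.33836412, -0.38377434,  0.15704004]), 'torque': array([-0.02669789,  0.07344294, -0.01631153]), 'grip_force': 0.0, 'grip_width': 1.0041666835701264}
```

View pics/top0.png

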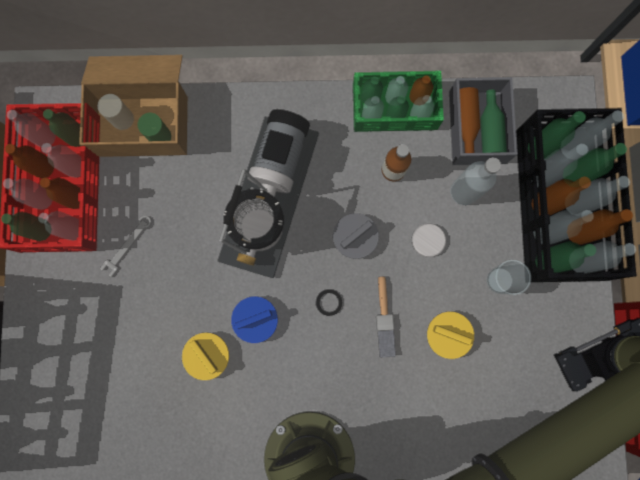

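View pics/scene0.png

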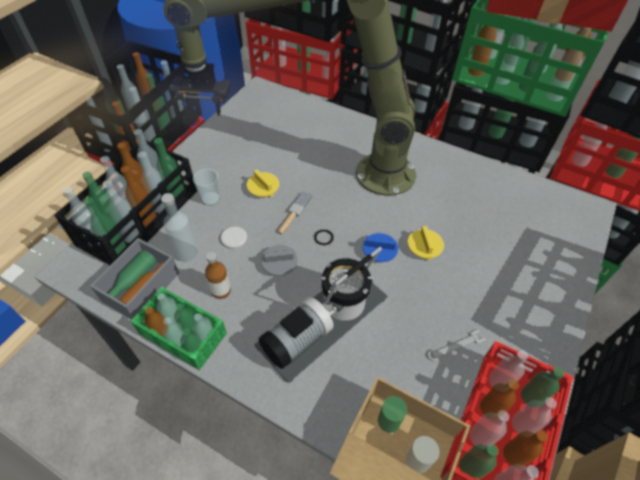

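The top view shows the pump's pot at about (255,220), its motor running up to (285,120), and the grey lid at (356,237). In the scene view the bail's grip runs from about (325,307) to (378,255), and the grey lid is at (280,261). I'll zoom in.

```bash
python3 - <<'E'
from h import *
a=cv2.imread('pics/top0.png')[165:275,205:395]; b=cv2.imread('pics/scene0.png')[225:345,240:410]
a=cv2.resize(a,(760,440),interpolation=cv2.INTER_CUBIC); cv2.imwrite('pics/ca.png',a)
b=cv2.resize(b,(765,540),interpolation=cv2.INTER_CUBIC); cv2.imwrite('pics/cb.png',b)
E
```

```text
(no output)
```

View pics/ca.png

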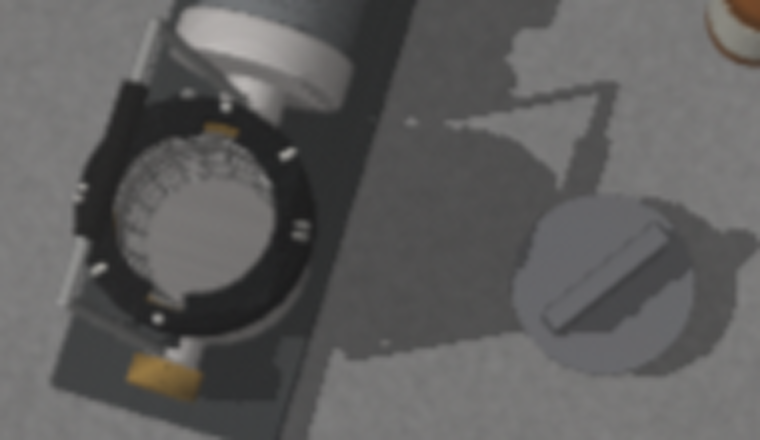

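View pics/cb.png

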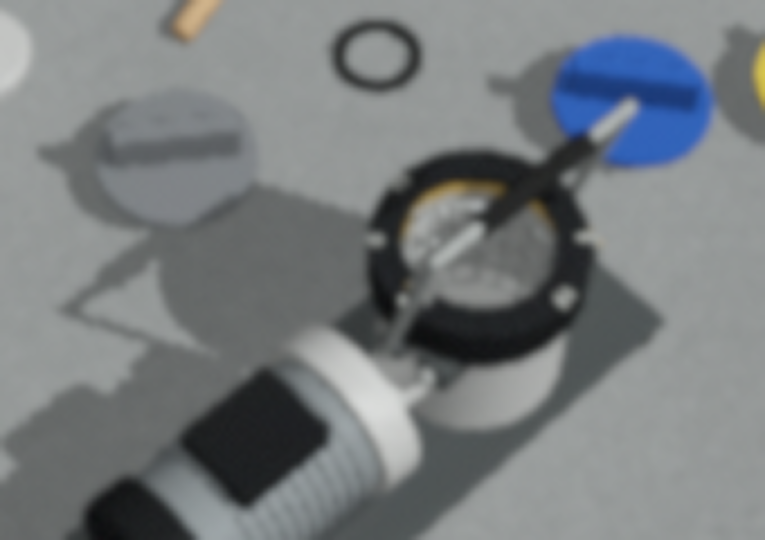

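The crops show the black collar centred near top-image pixel (253,218), with two slot dots, two single ribs and two rib pairs around it. The bail's sleeve leans to the left in the top view, and the grey lid's bar runs from about (342,246) to (370,222).

```bash
python3 - <<'E'
from h import *
t=load('top0'); s=load('scene0')
A=lambda x,y:(205+x/4,165+y/4); B=lambda x,y:(240+x/4.5,225+y/4.5)
w=lambda p,z:onz(t,*A(*p),z)
pts={k:w(v,.150) for k,v in dict(dotp=(227,104),dotm=(157,318),blp=(288,154),blm=(98,268),lkp=(300,230),lkm=(80,190)).items()}
for a,b in (('dotp','dotm'),('blp','blm'),('lkp','lkm')):
    d=pts[a]-pts[b]; print(a,((pts[a]+pts[b])/2).round(4),np.degrees(np.arctan2(d[1],d[0])).round(1),(np.linalg.norm(d)/2).round(4))
# scene rim check: marks
q=lambda p,z:onz(s,*B(*p),z)
print('scene',[q(p,.15).round(4) for p in ((375,239),(587,238),(405,180),(565,297))])
def tri(a,b):
    o1,d1=ray(t,*A(*a));o2,d2=ray(s,*B(*b)); x=np.linalg.lstsq(np.c_[d1,-d2],o2-o1,rcond=None)[0]
    p,r=o1+d1*x[0],o2+d2*x[1]; return (p+r)/2,np.linalg.norm(p-r)
for a,b in (((155,22),(435,262)),((65,303),(635,103)),((135,85),(485,225)),((83,237),(592,145)),((109,161),(538,185))): 
    p,e=tri(a,b); print('bail',p.round(4),e.round(4))
# motor axis / lid
# lid flange ellipse by colour: flood-ish
im=t['color'].astype(int)
for z,pl in ((.063,((543,325),(660,225),(672,240),(557,335))),):
    P=[w(p,z) for p in pl]; print('lidbar',np.mean(P,0).round(4)); d=P[1]-P[0]; print(np.degrees(np.arctan2(d[1],d[0])),np.linalg.norm(d)); d=P[2]-P[3]; print(np.degrees(np.arctan2(d[1],d[0])))
print('flange', [w(p,.029).round(4) for p in ((512,280),(693,285),(603,192),(605,377))])
print('lid scene', [q(p,.029).round(4) for p in ((97,160),(257,160),(178,90),(178,226))],[q(p,.063).round(4) for p in ((108,132),(240,135))])
for n in ((240,320),(60,205),): pass
E
```

```text
dotp [0.5719 0.1217 0.15  ] -18.2 0.0663
blp [0.5716 0.1211 0.15  ] -59.5 0.0645
lkp [0.5721 0.1231 0.15  ] -101.5 0.0655
scene [array([0.6053, 0.0677, 0.15  ]), array([0.5393, 0.1808, 0.15  ]), array([0.5574, 0.0628, 0.15  ]), array([0.5842, 0.1874, 0.15  ])]
bail [0.659  0.1318 0.2495] 0.0018
bail [0.504  0.1815 0.2499] 0.0039
bail [0.6236 0.1438 0.2492] 0.0039
bail [0.5408 0.1721 0.2456] 0.0029
bail [0.5824 0.1577 0.2468] 0.0026
lidbar [ 0.5382 -0.1254  0.063 ]
-50.417256698878035 0.09575460476603362
-51.40667345155943
flange [array([ 0.5449, -0.067 ,  0.029 ]), array([ 0.5396, -0.181 ,  0.029 ]), array([ 0.6002, -0.1259,  0.029 ]), array([ 0.4823, -0.124 ,  0.029 ])]
lid scene [array([ 0.5762, -0.1682,  0.029 ]), array([ 0.5201, -0.0708,  0.029 ]), array([ 0.4959, -0.1516,  0.029 ]), array([ 0.5945, -0.0896,  0.029 ])] [array([ 0.5711, -0.1593,  0.063 ]), array([ 0.5278, -0.079 ,  0.063 ])]
```

```bash
cat >> h.py <<'E'
YAW=np.radians(-18.3); M=np.array([.572,.1225,0]); PX=np.array([np.cos(YAW),np.sin(YAW),0]); PY=np.array([-np.sin(YAW),np.cos(YAW),0])
def pump(x,y,z): return M+PX*x+PY*y+np.array([0,0,z])
def down(h): # tool down, tool y heading h deg
    h=np.radians(h); y=np.array([np.cos(h),np.sin(h),0]); z=np.array([0,0,-1.]); return np.c_[np.cross(y,z),y,z]
def to(p,h,s=None):
    s=s or ctrl.get_state(); C=R.from_rotvec(s['tool_rot']).as_matrix()
    print('slide',(C.T@(np.array(p)-s['position'])*1e3).round(1),'rot',R.from_matrix(C.T@down(h)).as_rotvec().round(3))
def inp(s):  # tcp in pump axes, mm
    d=s['position']-M; return (np.array([d@PX,d@PY,d[2]])*1e3).round(1)
def heading(s): y=R.from_rotvec(s['tool_rot']).as_matrix()[:,1]; return np.degrees(np.arctan2(y[1],y[0])).round(1)
E
python3 - <<'E'
from h import *
s=ctrl.get_state(); print(heading(s),R.from_rotvec(s['tool_rot']).as_matrix().round(3).tolist(), inp(s))
for h in (-18.3,161.7): to(pump(0,5,.33),h)
t=load('top0')
for n,u,v in (('amber',394,178),('tall',466,198),('jar',505,280)): print(n,onz(t,u,v,0).round(3))
E
```

```text
-66.8 [[0.919, 0.394, -0.001], [0.394, -0.919, 0.001], [-0.0, -0.001, -1.0]] [ -74.3 -782.5  243.7]
slide [ 3886.8 -4282.2   -80.5] rot [-0.001 -0.001 -0.847]
slide [ 3886.8 -4282.2   -80.5] rot [-1.000e-03  2.000e-03  2.295e+00]
amber [ 0.696 -0.23   0.   ]
tall [ 0.64  -0.414  0.   ]
jar [ 0.425 -0.502  0.   ]
```

```bash
python3 - <<'E'
from h import *
to(pump(0,.005,.33),-18.3)
E
```

```text
slide [ 577.4 -540.8  -85.6] rot [-0.001 -0.001 -0.847]
```

Request:
send_rows([
  {"claw":-1,"slide":[20,-20,-40],"delta_rot":[0,0,0]},
  {"claw":-1,"slide":[45,-40,-70],"delta_rot":[0,0,0]},
  {"claw":-1,"slide":[75,-70,-85],"delta_rot":[0,0,0]},
  {"claw":-1,"slide":[107,-100,-85],"delta_rot":[0,0,0]},
  {"claw":-1,"slide":[140,-130,-85],"delta_rot":[0,0,0]},
])

```text
time: 0.65
position: [0.3339, -0.4215, 0.3301]
tool_rot: [3.077, 0.63, 0.001]
ft_force: [1.0, -0.4, -0.8]
grip_width: 0.63
grip_force: 0.0
```

Request:
send_rows([
  {"claw":-1,"slide":[33,-31,0],"delta_rot":[0,0,0]},
  {"claw":-1,"slide":[66,-62,0],"delta_rot":[0,0,0]},
  {"claw":-1,"slide":[100,-93,0],"delta_rot":[0,0,0]},
  {"claw":-1,"slide":[133,-124,0],"delta_rot":[0,0,0]},
  {"claw":-1,"slide":[166,-155,0],"delta_rot":[0,0,0]},
])

```text
time: 1.15
position: [0.4253, -0.2131, 0.3294]
tool_rot: [3.077, 0.631, -0.0]
ft_force: [1.0, -0.3, 0.3]
grip_width: 0.171
grip_force: 0.0
```

Request:
send_rows([
  {"claw":-1,"slide":[33,-31,0],"delta_rot":[0,0,0]},
  {"claw":-1,"slide":[66,-62,0],"delta_rot":[0,0,0]},
  {"claw":-1,"slide":[100,-93,0],"delta_rot":[0,0,0]},
  {"claw":-1,"slide":[133,-124,0],"delta_rot":[0,0,0]},
  {"claw":-1,"slide":[166,-155,0],"delta_rot":[0,0,0]},
])

```text
time: 1.65
position: [0.5168, -0.0054, 0.3296]
tool_rot: [3.077, 0.631, 0.0]
ft_force: [0.7, -0.6, -0.7]
grip_width: 0.005
grip_force: 0.0
```

Request:
send_rows([
  {"claw":-1,"slide":[30,-28,0],"delta_rot":[0,0,-0.14]},
  {"claw":-1,"slide":[60,-56,0],"delta_rot":[0,0,-0.28]},
  {"claw":-1,"slide":[90,-84,0],"delta_rot":[0,0,-0.42]},
  {"claw":-1,"slide":[105,-100,0],"delta_rot":[0,0,-0.56]},
  {"claw":-1,"slide":[105,-100,0],"delta_rot":[0,0,-0.7]},
])

```text
time: 2.15
position: [0.5733, 0.1309, 0.3289]
tool_rot: [-2.661, -1.663, -0.001]
ft_force: [-1.5, 0.5, -1.1]
grip_width: 0.005
grip_force: 0.0
```

```bash
python3 - <<'E'
from h import *
s=ctrl.get_state(); print(s['time'],inp(s),heading(s),s['ft_force'].round(1),s['qd'].round(2)); to(pump(0,.003,.33),-18.3)
E
```

```text
2.15 [ -1.4   8.4 328.9] -26.0 [-1.5  0.5 -1.1] [ 0.17  0.01 -0.14  0.02  0.07  0.03  1.38]
slide [-5.2  2.1 -1.1] rot [-0.002 -0.002 -0.134]
```

Request:
send_rows([
  {"claw":-1,"slide":[-5,2,0],"delta_rot":[0,0,-0.134]},
  {"claw":-1,"slide":[-5,2,0],"delta_rot":[0,0,-0.134]},
  {"claw":-1,"slide":[-5,2,30],"delta_rot":[0,0,-0.134]},
  {"claw":-1,"slide":[-5,2,60],"delta_rot":[0,0,-0.134]},
  {"claw":-1,"slide":[-5,2,82],"delta_rot":[0,0,-0.134]},
])

```text
time: 2.65
position: [0.5726, 0.1202, 0.2457]
tool_rot: [-2.562, -1.818, 0.002]
ft_force: [0.0, 0.4, 0.2]
grip_width: 0.006
grip_force: 0.0
```

Request:
send_rows([
  {"claw":-1,"slide":[10,0,0],"delta_rot":[0,0,0]},
  {"claw":-1,"slide":[20,0,1],"delta_rot":[0,0,0]},
  {"claw":-1,"slide":[30,0,4],"delta_rot":[0,0,0]},
  {"claw":-1,"slide":[41,0,8],"delta_rot":[0,0,0]},
  {"claw":-1,"slide":[52,0,13],"delta_rot":[0,0,0]},
])

```text
time: 3.15
position: [0.591, 0.1715, 0.2353]
tool_rot: [2.557, 1.824, 0.003]
ft_force: [0.7, -1.5, 1.6]
grip_width: 0.001
grip_force: 0.4
```

```bash
python3 - <<'E'
from h import *
s=ctrl.get_state(); print(s['time'],inp(s),heading(s),s['ft_force'].round(1))
t=shot('top','top1')
E
```

```text
3.15 [  2.7  52.5 235.3] -19.0 [ 0.7 -1.5  1.6]
```

Request:
send_rows([
  {"claw":-1,"slide":[13,0,7],"delta_rot":[0,0,0]},
  {"claw":-1,"slide":[26,0,17],"delta_rot":[0,0,0]},
  {"claw":-1,"slide":[37,0,28],"delta_rot":[0,0,0]},
  {"claw":-1,"slide":[47,0,39],"delta_rot":[0,0,0]},
  {"claw":-1,"slide":[59,0,57],"delta_rot":[0,0,0]},
])

```text
time: 3.7
position: [0.6099, 0.2266, 0.1768]
tool_rot: [2.558, 1.823, 0.001]
ft_force: [0.3, -0.2, 0.3]
grip_width: 0.005
grip_force: 0.5
```

```bash
python3 - <<'E'
from h import *
s=ctrl.get_state(); print(s['time'],inp(s),heading(s),s['ft_force'].round(1))
t=shot('top','top2');b=shot('scene','scene2')
a=cv2.resize(t['color'][140:280,180:320],(480,480),interpolation=3); b=cv2.resize(b['color'][190:330,290:430],(480,480),interpolation=3)
cv2.imwrite('pics/c2.png',cv2.resize(np.hstack([a,b]),(800,400)))
E
```

```text
3.7 [  3.3 110.7 176.8] -19.0 [ 0.3 -0.2  0.3]
```

View pics/c2.png

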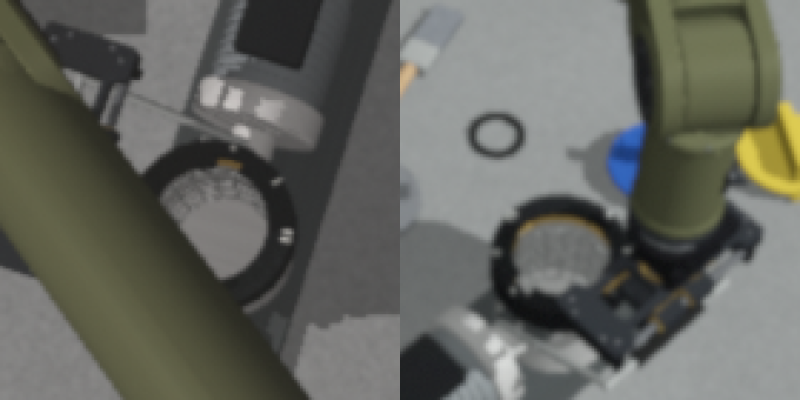

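The picture shows the bail folded out to about 1 rad, with its bar end at (615,378) in the right half and the fingers behind it. Next I lift over the bar and press it down from above.

Request:
send_rows([
  {"claw":-1,"slide":[-2,0,-30],"delta_rot":[0,0,0]},
  {"claw":-1,"slide":[-2,0,-50],"delta_rot":[0,0,0]},
  {"claw":-1,"slide":[-2,0,-50],"delta_rot":[0,0,0]},
  {"claw":-1,"slide":[22,-3,-50],"delta_rot":[0,0,0]},
  {"claw":-1,"slide":[22,-3,-50],"delta_rot":[0,0,0]},
])

```text
time: 4.3
position: [0.6129, 0.2504, 0.2269]
tool_rot: [-2.553, -1.827, -0.001]
ft_force: [-0.3, 1.4, -0.5]
grip_width: 0.008
grip_force: 0.0
```

Request:
send_rows([
  {"claw":-1,"slide":[0,0,15],"delta_rot":[0,0,0]},
  {"claw":-1,"slide":[5,0,30],"delta_rot":[0,0,0]},
  {"claw":-1,"slide":[11,0,45],"delta_rot":[0,0,0]},
  {"claw":-1,"slide":[14,0,60],"delta_rot":[0,0,0]},
  {"claw":-1,"slide":[16,0,72],"delta_rot":[0,0,0]},
])

```text
time: 4.8
position: [0.6189, 0.2631, 0.1539]
tool_rot: [-2.557, -1.824, 0.0]
ft_force: [0.0, 1.6, 3.3]
grip_width: 0.007
grip_force: 1.4
```

```bash
python3 - <<'E'
from h import *
s=ctrl.get_state(); print(s['time'],inp(s),heading(s),s['ft_force'].round(1))
E
```

```text
4.8 [  0.4 148.2 153.9] -19.0 [0.  1.6 3.3]
```

Contact from above is confirmed, so I press on to the stop.

Request:
send_rows([
  {"claw":-1,"slide":[2,0,10],"delta_rot":[0,0,0]},
  {"claw":-1,"slide":[2,0,20],"delta_rot":[0,0,0]},
  {"claw":-1,"slide":[2,0,30],"delta_rot":[0,0,0]},
  {"claw":-1,"slide":[0,0,38],"delta_rot":[0,0,0]},
  {"claw":-1,"slide":[0,0,46],"delta_rot":[0,0,0]},
])

```text
time: 5.3
position: [0.6188, 0.2616, 0.1085]
tool_rot: [2.558, 1.823, -0.002]
ft_force: [-0.8, -0.1, 4.5]
grip_width: 0.002
grip_force: 2.9
```

```bash
python3 - <<'E'
from h import *
s=ctrl.get_state(); print(s['time'],inp(s),heading(s),s['ft_force'].round(1))
E
```

```text
5.3 [  0.8 146.8 108.5] -19.1 [-0.8 -0.1  4.5]
```

Request:
send_rows([
  {"claw":-1,"slide":[0,0,5],"delta_rot":[0,0,0]},
  {"claw":-1,"slide":[0,0,5],"delta_rot":[0,0,0]},
  {"claw":-1,"slide":[0,0,-40],"delta_rot":[0,0,0]},
  {"claw":-1,"slide":[0,0,-85],"delta_rot":[0,0,0]},
  {"claw":-1,"slide":[0,0,-125],"delta_rot":[0,0,0]},
])

```text
time: 5.8
position: [0.619, 0.2624, 0.2363]
tool_rot: [2.558, 1.823, 0.001]
ft_force: [0.4, 0.1, 0.2]
grip_width: 0.003
grip_force: 0.0
```

```bash
python3 - <<'E'
from h import *
s=ctrl.get_state(); print(s['time'],inp(s)); to([.541,-.124,.235],39)
E
```

```text
5.8 [  0.7 147.5 236.3]
slide [-390.7   52.3    1.3] rot [ 1.000e-03  0.000e+00 -1.013e+00]
```

Request:
send_rows([
  {"claw":1,"slide":[-40,5,0],"delta_rot":[0,0,0]},
  {"claw":1,"slide":[-80,10,0],"delta_rot":[0,0,0]},
  {"claw":1,"slide":[-120,16,0],"delta_rot":[0,0,0]},
  {"claw":1,"slide":[-160,21,0],"delta_rot":[0,0,0]},
  {"claw":1,"slide":[-200,27,0],"delta_rot":[0,0,0]},
])

```text
time: 6.3
position: [0.5786, 0.0628, 0.2343]
tool_rot: [2.558, 1.823, -0.001]
ft_force: [0.8, -0.8, 0.8]
grip_width: 0.375
grip_force: 0.0
```

Request:
send_rows([
  {"claw":1,"slide":[-40,5,0],"delta_rot":[0,0,-0.13]},
  {"claw":1,"slide":[-80,10,0],"delta_rot":[0,0,-0.27]},
  {"claw":1,"slide":[-120,15,0],"delta_rot":[0,0,-0.4]},
  {"claw":1,"slide":[-160,20,0],"delta_rot":[0,0,-0.54]},
  {"claw":1,"slide":[-191,25,0],"delta_rot":[0,0,-0.67]},
])

```text
time: 6.8
position: [0.5395, -0.1273, 0.2343]
tool_rot: [1.812, 2.565, -0.003]
ft_force: [1.2, -0.9, -0.2]
grip_width: 0.832
grip_force: 0.0
```

Request:
send_rows([
  {"claw":1,"slide":[0,0,0],"delta_rot":[0,0,-0.13]},
  {"claw":1,"slide":[0,0,0],"delta_rot":[0,0,-0.26]},
  {"claw":1,"slide":[0,0,0],"delta_rot":[0,0,-0.34]},
  {"claw":1,"slide":[0,0,0],"delta_rot":[0,0,-0.34]},
])

```text
time: 7.2
position: [0.5404, -0.1244, 0.2343]
tool_rot: [-1.357, -2.833, 0.001]
ft_force: [0.4, -0.1, -0.1]
grip_width: 0.993
grip_force: 0.0
```

```bash
python3 - <<'E'
from h import *
s=ctrl.get_state(); print(s['time'],s['position'].round(4),heading(s)); to([.541,-.124,.235],39)
w=shot('wrist','wrist3'); t=shot('top','top3'); b=shot('scene','scene3')
for z in (.063,.029): print(proj(w,[.541,-.124,z]))
a=cv2.resize(t['color'][140:280,180:320],(400,400),interpolation=3); b=cv2.resize(b['color'][200:340,290:430],(400,400),interpolation=3)
cv2.imwrite('pics/c3.png',np.hstack([a,b]))
E
```

```text
7.2 [ 0.5404 -0.1244  0.2343] 38.8
slide [-0.1  0.7 -0.7] rot [-0.     0.    -0.003]
[319.90641742 221.98128018]
[319.81574318 211.44398394]
```

View pics/c3.png

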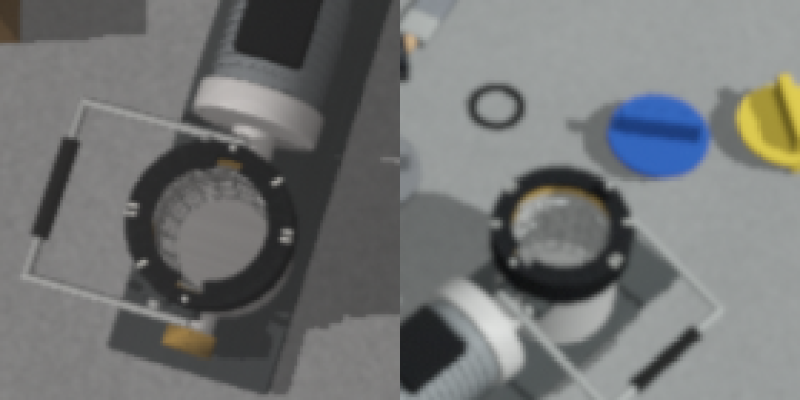

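View pics/wrist3.png

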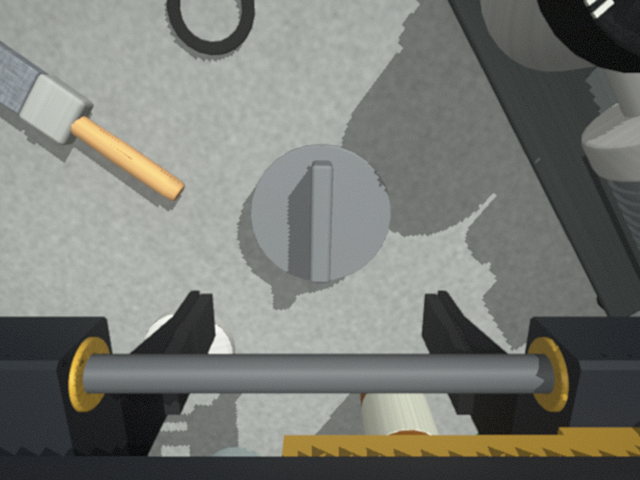

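The left crop shows the bail folded flat out to the +y side, with its bar from (80,100) to (25,275). In the wrist view the lid is centred under the gripper: flange centre about (320,213), and its bar is vertical at x=321. I'll descend and grip it.

Request:
send_rows([
  {"claw":1,"slide":[0,0,45],"delta_rot":[0,0,0]},
  {"claw":1,"slide":[0,0,90],"delta_rot":[0,0,0]},
  {"claw":1,"slide":[0,0,130],"delta_rot":[0,0,0]},
  {"claw":1,"slide":[0,0,160],"delta_rot":[0,0,0]},
  {"claw":1,"slide":[0,0,179],"delta_rot":[0,0,0]},
])

```text
time: 7.85
position: [0.539, -0.1237, 0.0528]
tool_rot: [-1.356, -2.83, 0.001]
ft_force: [-0.4, 0.1, -0.5]
grip_width: 0.995
grip_force: 0.0
```

Request:
send_rows([
  {"claw":1,"slide":[0,0,0],"delta_rot":[0,0,0]},
  {"claw":-1,"slide":[0,0,0],"delta_rot":[0,0,0]},
  {"claw":-1,"slide":[0,0,0],"delta_rot":[0,0,0]},
  {"claw":-1,"slide":[0,0,0],"delta_rot":[0,0,0]},
  {"claw":-1,"slide":[0,0,0],"delta_rot":[0,0,0]},
], grip_force=50)

```text
time: 8.35
position: [0.5409, -0.1242, 0.0561]
tool_rot: [1.356, 2.833, -0.0]
ft_force: [-0.0, -0.5, 0.0]
grip_width: 0.723
grip_force: 0.0
```

Request:
send_rows([
  {"claw":-1,"slide":[0,0,0],"delta_rot":[0,0,0]},
  {"claw":-1,"slide":[0,0,0],"delta_rot":[0,0,0]},
  {"claw":-1,"slide":[0,0,0],"delta_rot":[0,0,0]},
  {"claw":-1,"slide":[0,0,0],"delta_rot":[0,0,0]},
  {"claw":-1,"slide":[0,0,0],"delta_rot":[0,0,0]},
])

```text
time: 8.85
position: [0.5406, -0.124, 0.0555]
tool_rot: [-1.356, -2.834, 0.0]
ft_force: [0.6, -0.2, -0.9]
grip_width: 0.266
grip_force: 0.0
```

```bash
python3 - <<'E'
from h import *
t=load('top3'); A=lambda x,y:(180+x*.35,140+y*.35)
for z in (.078,.09): print('bail',[ ((p:=onz(t,*A(*a),z)-M)@PX).round(4).item().__str__()+' '+str((p@PY).round(4)) for a in ((80,100),(25,275),(55,190))])
P={k:onz(t,*A(*v),.150) for k,v in dict(dp=(234,148),dm=(184,299),bp=(278,182),bm=(141,262),lp=(287,236),lm=(131,210)).items()}
for a,b,o in (('dp','dm',0),('bp','bm',41.25),('lp','lm',83.1)):
    d=P[a]-P[b]; print(((P[a]+P[b])/2).round(4),(np.degrees(np.arctan2(d[1],d[0]))+o).round(1))
s=ctrl.get_state(); print(s['time'],s['position'].round(4),heading(s),s['grip_force'],s['grip_width']*87)
E
```

```text
bail ['0.0786 0.1508', '-0.0809 0.1467', '-0.0031 0.146']
bail ['0.0764 0.1478', '-0.0818 0.1437', '-0.0046 0.143']
[0.5707 0.1214 0.15  ] -18.4
[0.5717 0.1209 0.15  ] -19.0
[0.5708 0.1216 0.15  ] -17.5
8.85 [ 0.5406 -0.124   0.0555] 38.8 0.0 23.149621447198133
```

Request:
send_rows([
  {"claw":-1,"slide":[0,0,0],"delta_rot":[0,0,0]},
  {"claw":-1,"slide":[0,0,0],"delta_rot":[0,0,0]},
  {"claw":-1,"slide":[0,0,0],"delta_rot":[0,0,0]},
  {"claw":-1,"slide":[0,0,0],"delta_rot":[0,0,0]},
], grip_force=50)

```text
time: 9.25
position: [0.5408, -0.1238, 0.0555]
tool_rot: [1.356, 2.834, 0.0]
ft_force: [0.5, 0.4, -0.4]
grip_width: 0.177
grip_force: 50.0
```

Request:
send_rows([
  {"claw":-1,"slide":[0,0,-20],"delta_rot":[0,0,0]},
  {"claw":-1,"slide":[0,0,-60],"delta_rot":[0,0,0]},
  {"claw":-1,"slide":[0,0,-105],"delta_rot":[0,0,0]},
  {"claw":-1,"slide":[0,0,-150],"delta_rot":[0,0,0]},
  {"claw":-1,"slide":[0,0,-190],"delta_rot":[0,0,0]},
])

```text
time: 9.75
position: [0.54, -0.124, 0.247]
tool_rot: [-1.356, -2.833, 0.001]
ft_force: [1.0, -0.9, -3.4]
grip_width: 0.182
grip_force: 50.0
```

```bash
python3 - <<'E'
from h import *
s=ctrl.get_state(); print(s['time'],s['position'].round(4),heading(s),s['grip_force'],s['grip_width']*87); to([.571,.1215,.245],71.7)
E
```

```text
9.75 [ 0.54  -0.124  0.247] 38.8 49.98727862723172 15.811959629467399
slide [171.8 178.1   1.9] rot [-0.001 -0.    -0.573]
```

Request:
send_rows([
  {"claw":-1,"slide":[28,29,0],"delta_rot":[0,0,-0.11]},
  {"claw":-1,"slide":[57,59,0],"delta_rot":[0,0,-0.22]},
  {"claw":-1,"slide":[86,89,0],"delta_rot":[0,0,-0.34]},
  {"claw":-1,"slide":[115,119,0],"delta_rot":[0,0,-0.45]},
  {"claw":-1,"slide":[144,149,0],"delta_rot":[0,0,-0.573]},
])

```text
time: 10.25
position: [0.5657, 0.0825, 0.2448]
tool_rot: [-0.494, -3.101, 0.002]
ft_force: [0.4, -0.4, -4.0]
grip_width: 0.184
grip_force: 50.0
```

```bash
python3 - <<'E'
from h import *
s=ctrl.get_state(); print(s['position'].round(4),heading(s)); to([.571,.1215,.245],71.7)
E
```

```text
[0.5657 0.0825 0.2448] 71.9
slide [ 7.1 38.7 -0.2] rot [-0.002 -0.001  0.003]
```

Request:
send_rows([
  {"claw":-1,"slide":[4,20,0],"delta_rot":[0,0,0]},
  {"claw":-1,"slide":[7,38,0],"delta_rot":[0,0,0]},
  {"claw":-1,"slide":[7,38,0],"delta_rot":[0,0,0]},
  {"claw":-1,"slide":[7,38,0],"delta_rot":[0,0,0]},
])

```text
time: 10.65
position: [0.5711, 0.1193, 0.2447]
tool_rot: [-0.499, -3.1, 0.002]
ft_force: [0.2, 0.3, -3.2]
grip_width: 0.181
grip_force: 50.0
```

```bash
python3 - <<'E'
from h import *
s=ctrl.get_state(); print(s['time'],s['position'].round(4),heading(s)); to([.571,.1215,.245],71.7)
w=shot('wrist','wrist4')
for m in ([.571,.1215],[.572,.1225]):
  print(proj(w,m+[.15]))
print('lid flange centre px',proj(w,[*s['position'][:2],.219]))
E
```

```text
10.65 [0.5711 0.1193 0.2447] 71.7
slide [ 0.8  2.1 -0.3] rot [-0.002 -0.001  0.   ]
[323.07643011 254.98660848]
[325.26227264 256.03104593]
lid flange centre px [319.60597006 309.77041208]
```

View pics/wrist4.png

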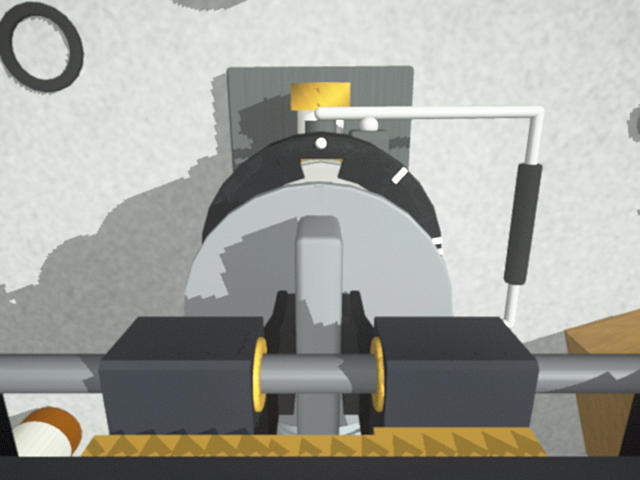

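```bash
python3 - <<'E'
from h import *
w=load('wrist4'); w['color']=w['color']; s=ctrl.get_state(); tcp=s['position']
f=lambda u,v,z=.15: onz(w,u,v,z)
dot,rib,pair,slot=f(321,143),f(400,175),f(437,244),f(321,165)
a=lambda deg,r:(np.cos(np.radians(-18.3+deg))*r,np.sin(np.radians(-18.3+deg))*r)
for n,p,d,r in (('dot',dot,180,.066),('rib',rib,180-41.25,.064),('pair',pair,180-83.1,.065)): print(n,(p[:2]-a(d,r)).round(4))
# collar outer edge: dark -> fit circle r free
g=cv2.cvtColor(w['color'],cv2.COLOR_BGR2GRAY); 
P=[]
for u in range(240,300,6):
    c=g[100:200,u]; i=np.where(c<45)[0]; 
    if len(i): P.append(f(u,100+i[0]))
for u in range(345,425,6):
    i=np.where(g[100:215,u]<45)[0]
    if len(i): P.append(f(u,100+i[0]))
P=np.array(P)[:,:2]
from scipy.optimize import least_squares
r=least_squares(lambda q:np.hypot(*(P-q).T)-.070,[.571,.1215],loss='soft_l1',f_scale=.001); print('collar',r.x.round(4),(r.fun*1e3).round(1))
for u,v in ((319,183),(186,300),(452,300)): p=f(u,v,tcp[2]-.055+.029); d=(p-tcp); print('lid',(np.hypot(*d[:2])).round(4),(d@PX).round(4),(d@PY).round(4))
E
```

```text
dot [0.5733 0.1193]
rib [0.5728 0.1204]
pair [0.5722 0.1217]Traceback (most recent call last):
  File "<stdin>", line 16, in <module>
IndexError: too many indices for array: array is 1-dimensional, but 2 were indexed
```

```bash
python3 - <<'E'
from h import *
w=load('wrist4'); s=ctrl.get_state(); tcp=s['position']
f=lambda u,v,z=.15: onz(w,u,v,z)
g=cv2.cvtColor(w['color'],cv2.COLOR_BGR2GRAY)
print('g',g[120:140:2,260],g[125:150:3,321])
P=[f(u,v) for u,v in ((321,131),(250,165),(222,193),(208,220),(390,151),(425,190),(437,220))]
P=np.array(P)[:,:2]
from scipy.optimize import least_squares
r=least_squares(lambda q:np.hypot(*(P-q).T)-.070,[.571,.1215]); print('collar',r.x.round(4),(r.fun*1e3).round(1))
z=tcp[2]-.055+.029
Q=np.array([f(u,v,z) for u,v in ((319,183),(186,295),(452,295),(240,207),(400,208))])[:,:2]
r=least_squares(lambda q:np.hypot(*(Q-q).T)-.058,tcp[:2]); print('lid',r.x.round(4),(r.fun*1e3).round(1),tcp[:2])
E
```

```text
g [95 92 91 93 91 94 90 91 90 92] [126 125  90  57 157 255 255 254  90]
collar [0.5743 0.1211] [ 2.6 -2.  -1.1 -0.3  1.4 -1.1 -2.3]
lid [0.5752 0.1177] [ 0.4 -1.  -1.  -0.   0.1] [0.57141653 0.11831788]
```

```bash
cat > m.py <<'E'
from h import *
from scipy.optimize import least_squares
def meas(w,tcp,zl):
    c=w['color'].astype(int); g=c.mean(2)
    f=lambda u,v,z: onz(w,u,v,z)[:2]
    # collar (dark <40) to flange (>90) transition along columns, from the top; collar outer edge
    F=[];C=[]
    for u in [*range(215,296,8),*range(348,425,8)]:
        col=g[:,u]; i=np.where(col[120:300]<45)[0]
        if len(i)<8: continue
        i+=120; top=i[0]; 
        j=top
        while j<330 and not (col[j:j+6]>75).all(): j+=1
        F.append((u,j)); C.append((u,top))
    fit=lambda P,z,r:least_squares(lambda q:np.hypot(*(np.array([f(*p,z) for p in P])-q).T)-r,tcp[:2],loss='soft_l1',f_scale=.0005)
    a=fit(F,zl,.058); b=fit(C,.15,.070); print('F',F,'C',C)
    print('lid',a.x.round(4),(a.fun*1e3).round(1)); print('collar',b.x.round(4),(b.fun*1e3).round(1))
    m=((c.min(2)>200)*255).astype(np.uint8)
    n,l,st,ce=cv2.connectedComponentsWithStats(m[130:270,195:450])
    print([(ce[i]+[195,130]).round(1).tolist()+[int(st[i,4])] for i in range(1,n) if st[i,4]>15])
if __name__=='__main__':
    w=load('wrist4'); s=ctrl.get_state(); meas(w,s['position'],s['position'][2]-.026)
    w3=load('wrist3'); g=w3['color'].astype(int).mean(2)
    print(g[213,235:265:2],g[213,380:404:2],g[136:154:2,335],g[272:292:2,335])
E
python3 m.py
```

```text
Traceback (most recent call last):
  File "m.py", line 22, in <module>
    w=load('wrist4'); s=ctrl.get_state(); meas(w,s['position'],s['position'][2]-.026)
                                          ~~~~^^^^^^^^^^^^^^^^^^^^^^^^^^^^^^^^^^^^^^^
  File "m.py", line 16, in meas
    a=fit(F,zl,.058); b=fit(C,.15,.070); print('F',F,'C',C)
  File "m.py", line 15, in <lambda>
    fit=lambda P,z,r:least_squares(lambda q:np.hypot(*(np.array([f(*p,z) for p in P])-q).T)-r,tcp[:2],loss='soft_l1',f_scale=.0005)
                     ~~~~~~~~~~~~~^^^^^^^^^^^^^^^^^^^^^^^^^^^^^^^^^^^^^^^^^^^^^^^^^^^^^^^^^^^^^^^^^^^^^^^^^^^^^^^^^^^^^^^^^^^^^^^^^
  File "m.py", line 15, in <lambda>
    fit=lambda P,z,r:least_squares(lambda q:np.hypot(*(np.array([f(*p,z) for p in P])-q).T)-r,tcp[:2],loss='soft_l1',f_scale=.0005)
                                                       ~~~~~~~~~~~~~~~~~~~~~~~~~~~~~~^~
ValueError: operands could not be broadcast together with shapes (0,) (2,)
```

```bash
sed -i 's/<45)\[0\]; *$/<66)[0]/; s/>75).all/>85).all/' m.py; sed -i 's/if len(i)<8/if len(i)<4/' m.py; python3 - <<'E'
from h import *
g=load('wrist4')['color'].astype(int).mean(2)
print(g[110:210:4,270].astype(int),g[110:220:4,380].astype(int))
E
python3 m.py 2>&1 | tail -12
```

```text
[ 87  87  89  87  89  88  90  88  87  52  64  61  57  55  55  58  61  62
  63  57  96 203 193 193 195] [251 242 160 128 126 101 126 130 128 129  74  68  70  71  64  66  64  62
  66  68  70  84 208 198 195 195 197 197]
F [(279, np.int64(330))] C [(279, np.int64(292))]
lid [0.5643 0.1566] [-0.]
collar [0.5553 0.1529] [0.]
[[204.5, 143.5, 574], [431.8, 180.1, 3467], [320.9, 142.4, 79], [322.2, 173.2, 617], [399.5, 174.7, 107]]
[170.33333333 168.33333333 170.         150.66666667 115.33333333
 115.         113.66666667 111.33333333 136.33333333 149.66666667
 149.66666667 146.33333333 145.33333333 149.         147.        ] [147.33333333 148.33333333 147.66666667 144.33333333 148.66666667
 130.33333333 113.         114.66666667 116.33333333 116.
 113.33333333 115.        ] [170.         174.33333333 177.33333333 171.66666667 171.
 149.         153.33333333 149.         149.33333333] [147.33333333 144.66666667 146.         144.66666667 120.
 120.         166.66666667 173.33333333 173.33333333 173.33333333]
```

```bash
sed -i 's/<66)\[0\]/<80)[0]/; s/<45)\[0\]/<80)[0]/; s/>85).all/>105).all/' m.py; python3 m.py 2>&1 | head -5
```

```text
F [(215, np.int64(227)), (223, np.int64(219)), (231, np.int64(212)), (239, np.int64(207)), (247, np.int64(201)), (255, np.int64(196)), (263, np.int64(193)), (271, np.int64(190)), (279, np.int64(188)), (287, np.int64(183)), (295, np.int64(181)), (348, np.int64(181)), (356, np.int64(183)), (364, np.int64(188)), (372, np.int64(192)), (380, np.int64(195)), (388, np.int64(200)), (396, np.int64(173)), (404, np.int64(210)), (412, np.int64(217)), (420, np.int64(226))] C [(215, np.int64(197)), (223, np.int64(184)), (231, np.int64(176)), (239, np.int64(165)), (247, np.int64(160)), (255, np.int64(153)), (263, np.int64(148)), (271, np.int64(143)), (279, np.int64(140)), (287, np.int64(137)), (295, np.int64(134)), (348, np.int64(135)), (356, np.int64(138)), (364, np.int64(141)), (372, np.int64(145)), (380, np.int64(150)), (388, np.int64(155)), (396, np.int64(161)), (404, np.int64(177)), (412, np.int64(178)), (420, np.int64(187))]
lid [0.5744 0.1181] [-0.3 -0.3 -0.2 -0.5 -0.1  0.2 -0.  -0.  -0.2  0.9  1.1  1.4  1.3  0.2
 -0.2 -0.1 -0.5 10.1 -0.4 -0.7 -1.1]
collar [0.5729 0.1191] [-1.3 -1.1 -1.6 -0.3 -0.9 -0.2  0.1  0.7  0.7  1.   1.6  1.3  0.9  0.7
  0.3 -0.2 -0.4 -0.5 -4.1 -1.3 -0.9]
```

```bash
cat >> h.py <<'E'
def avg(n=12):
    P=[];F=[]
    for _ in range(n): ctrl.get_image('wrist'); s=ctrl.get_state(); P.append(s['position']); F.append(s['ft_force'])
    s['position']=np.mean(P,0); s['ft_force']=np.mean(F,0); print('avg',s['time'],s['position'].round(4),'sd',np.std(P,0).round(4),'F',s['ft_force'].round(1),'head',heading(s),'grip',round(s['grip_force'],1)); return s
E
python3 - <<'E'
from h import *
s=avg(); to([.5706,.1208,.237],71.7,s)
E
```

```text
avg 11.3 [0.5717 0.1189 0.2454] sd [0.0001 0.0007 0.0002] F [ 0.  -0.2 -3.2] head 71.7 grip 50.0
slide [1.7 1.4 8.4] rot [-0.  0. -0.]
```

Request:
send_rows([
  {"claw":-1,"slide":[1.5,1.4,8],"delta_rot":[0,0,0]},
  {"claw":-1,"slide":[1.5,1.4,20],"delta_rot":[0,0,0]},
  {"claw":-1,"slide":[1.5,1.4,30],"delta_rot":[0,0,0]},
  {"claw":-1,"slide":[1.5,1.4,37],"delta_rot":[0,0,0]},
  {"claw":-1,"slide":[1.5,1.4,39],"delta_rot":[0,0,0]},
])

```text
time: 11.8
position: [0.57, 0.1214, 0.205]
tool_rot: [-0.5, -3.099, 0.001]
ft_force: [0.6, -0.8, -3.0]
grip_width: 0.182
grip_force: 50.0
```

Request:
send_rows([
  {"claw":-1,"slide":[0,0,2],"delta_rot":[0,0,0]},
  {"claw":-1,"slide":[0,0,3],"delta_rot":[0,0,0]},
  {"claw":-1,"slide":[0,0,4],"delta_rot":[0,0,0]},
  {"claw":-1,"slide":[0,0,5],"delta_rot":[0,0,0]},
])

```text
time: 12.2
position: [0.5709, 0.1217, 0.2018]
tool_rot: [0.5, 3.101, 0.0]
ft_force: [0.2, -0.1, -3.5]
grip_width: 0.181
grip_force: 50.0
```

```bash
python3 - <<'E'
from h import *
s=avg(); 
E
```

```text
avg 12.8 [0.5707 0.1217 0.2016] sd [0. 0. 0.] F [-0.1  0.  -3.3] head 71.7 grip 50.0
```

Request:
send_rows([
  {"claw":-1,"slide":[0,0,1.5],"delta_rot":[0,0,0]},
  {"claw":-1,"slide":[0,0,3],"delta_rot":[0,0,0]},
  {"claw":-1,"slide":[0,0,4.5],"delta_rot":[0,0,0]},
  {"claw":-1,"slide":[0,0,6],"delta_rot":[0,0,0]},
])

```text
time: 13.2
position: [0.5706, 0.1216, 0.1953]
tool_rot: [-0.5, -3.101, 0.0]
ft_force: [0.5, -0.1, -2.9]
grip_width: 0.181
grip_force: 50.0
```

```bash
python3 - <<'E'
from h import *
s=avg(6); print(s['torque'].round(2))
E
```

```text
avg 13.5 [0.5706 0.1216 0.1954] sd [0.0001 0.     0.0002] F [-0.   0.3 -3.1] head 71.7 grip 50.0
[ 0.06 -0.13  0.01]
```

Request:
send_rows([
  {"claw":-1,"slide":[0,0,2],"delta_rot":[0,0,0]},
  {"claw":-1,"slide":[0,0,4],"delta_rot":[0,0,0]},
  {"claw":-1,"slide":[0,0,6],"delta_rot":[0,0,0]},
  {"claw":-1,"slide":[0,0,8],"delta_rot":[0,0,0]},
])

```text
time: 13.9
position: [0.5707, 0.1217, 0.1873]
tool_rot: [-0.5, -3.101, 0.0]
ft_force: [-0.1, -1.0, -2.4]
grip_width: 0.176
grip_force: 50.0
```

Request:
send_rows([
  {"claw":-1,"slide":[0,0,1.5],"delta_rot":[0,0,0]},
  {"claw":-1,"slide":[0,0,3],"delta_rot":[0,0,0]},
  {"claw":-1,"slide":[0,0,4],"delta_rot":[0,0,0]},
  {"claw":-1,"slide":[0,0,4.5],"delta_rot":[0,0,0]},
])

```text
time: 14.3
position: [0.5707, 0.1217, 0.1836]
tool_rot: [0.5, 3.101, -0.001]
ft_force: [-2.7, -1.8, 4.0]
grip_width: 0.18
grip_force: 50.0
```

```bash
python3 - <<'E'
from h import *
s=avg(6); print(s['torque'].round(2))
E
```

```text
avg 14.6 [0.5707 0.1217 0.1836] sd [0. 0. 0.] F [-2.9 -1.1  3. ] head 71.7 grip 50.0
[-0.23  0.66 -0.02]
```

Request:
send_rows([
  {"claw":-1,"slide":[0,0,0.7],"delta_rot":[0,0,0]},
  {"claw":-1,"slide":[0,0,0.7],"delta_rot":[0,0,0]},
  {"claw":-1,"slide":[0,0,0.7],"delta_rot":[0,0,0.06]},
  {"claw":-1,"slide":[0,0,0.7],"delta_rot":[0,0,0.13]},
  {"claw":-1,"slide":[0,0,0.7],"delta_rot":[0,0,0.2]},
])

```text
time: 15.1
position: [0.571, 0.1223, 0.1835]
tool_rot: [0.809, 3.034, 0.0]
ft_force: [-3.2, -0.6, 6.3]
grip_width: 0.181
grip_force: 50.1
```

```bash
python3 - <<'E'
from h import *
s=avg(4); print(s['torque'].round(2))
E
```

```text
avg 15.3 [0.571  0.1222 0.1835] sd [0. 0. 0.] F [-3.6 -0.8  7.4] head 60.2 grip 50.0
[-0.12  0.74  0.01]
```

```bash
python3 - <<'E'
from h import *
shot('wrist','wrist5')
E
```

```text
(no output)
```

View pics/wrist5.png

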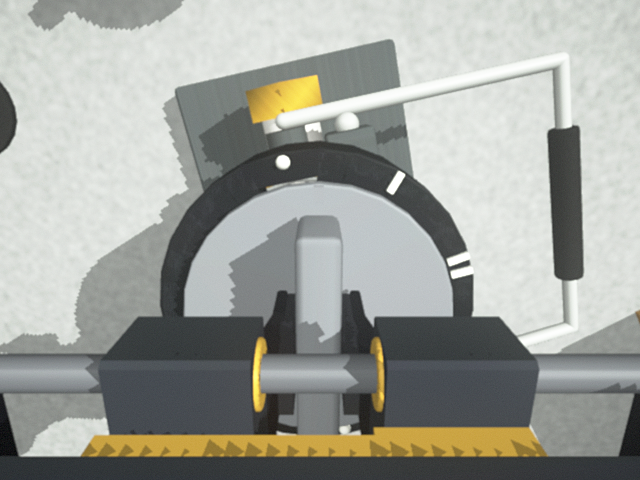

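The lid's bar is still straight in the grip, its flange lies on the collar and the slot dot is at (283,162). The single rib at (396,182) is where the bar should point, so I keep turning.

Request:
send_rows([
  {"claw":-1,"slide":[0,0,0],"delta_rot":[0,0,0.08]},
  {"claw":-1,"slide":[0,0,0],"delta_rot":[0,0,0.16]},
  {"claw":-1,"slide":[0,0,0],"delta_rot":[0,0,0.25]},
  {"claw":-1,"slide":[0,0,0],"delta_rot":[0,0,0.25]},
])

```text
time: 15.75
position: [0.5712, 0.1223, 0.1835]
tool_rot: [1.18, 2.909, 0.001]
ft_force: [-2.7, -1.2, 5.6]
grip_width: 0.177
grip_force: 50.0
```

```bash
python3 - <<'E'
from h import *
s=avg(4); print(s['torque'].round(2),s['joint_torque'][-1])
E
```

```text
avg 15.95 [0.5713 0.1223 0.1835] sd [0. 0. 0.] F [-2.8 -0.5  6.5] head 45.9 grip 50.0
[-0.1   0.6  -0.06] 0.018102895701304078
```

Request:
send_rows([
  {"claw":-1,"slide":[0,0,0],"delta_rot":[0,0,0.09]},
  {"claw":-1,"slide":[0,0,0],"delta_rot":[0,0,0.18]},
  {"claw":-1,"slide":[0,0,0],"delta_rot":[0,0,0.27]},
  {"claw":-1,"slide":[0,0,0],"delta_rot":[0,0,0.27]},
  {"claw":-1,"slide":[0,0,0],"delta_rot":[0,0,0.27]},
])

```text
time: 16.45
position: [0.5718, 0.1226, 0.1835]
tool_rot: [1.556, 2.727, 0.004]
ft_force: [-0.4, 1.3, 6.1]
grip_width: 0.182
grip_force: 50.0
```

```bash
python3 - <<'E'
from h import *
s=avg(4); print(s['torque'].round(2),s['joint_torque'].round(3))
w=shot('wrist','wrist6'); t=shot('scene','scene6')
cv2.imwrite('pics/c6.png',np.hstack([cv2.resize(w['color'][80:460,120:500],(400,400)),cv2.resize(t['color'][200:340,290:430],(400,400),interpolation=3)]))
E
```

```text
avg 16.65 [0.5718 0.1226 0.1835] sd [0. 0. 0.] F [-0.4  0.7  6. ] head 30.6 grip 50.0
[0.1  0.19 0.1 ] [  0.523 -34.818  -6.513 -26.907   0.207  -0.248  -0.088]
```

View pics/c6.png

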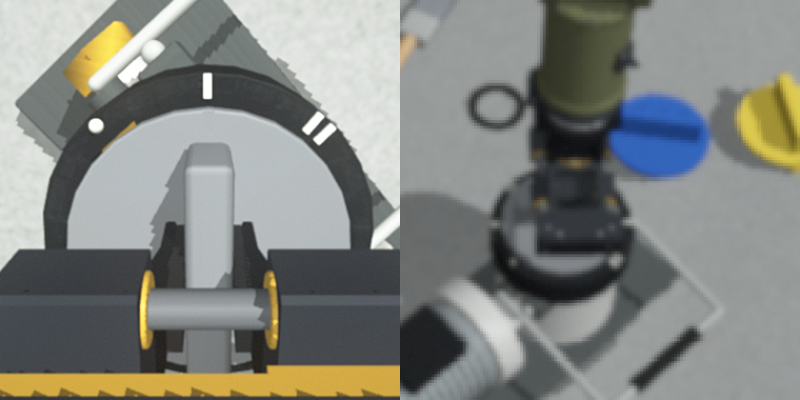

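The bar points straight at the single rib at (208,85), and the flange is flush with the collar. The bail is still down. A small extra turn will show whether the ring's torque is felt.

Request:
send_rows([
  {"claw":-1,"slide":[0,0,0],"delta_rot":[0,0,0.02]},
  {"claw":-1,"slide":[0,0,0],"delta_rot":[0,0,0.04]},
])

```text
time: 16.95
position: [0.5718, 0.1226, 0.1835]
tool_rot: [1.609, 2.695, 0.004]
ft_force: [0.1, 0.6, 6.0]
grip_width: 0.185
grip_force: 50.2
```

```bash
python3 - <<'E'
from h import *
s=ctrl.get_state(); print(s['torque'].round(2),s['joint_torque'][-1],heading(s)); s=avg(8); print(s['torque'].round(2),s['joint_torque'][-1])
E
```

```text
[0.01 0.15 0.51] -0.3291521966457367 28.3
avg 17.35 [0.5718 0.1226 0.1835] sd [0. 0. 0.] F [-0.4  0.3  5.7] head 28.3 grip 50.1
[0.09 0.15 0.4 ] -0.4155439417809248
```

```bash
python3 -c "
from bench import ctrl; print(ctrl.close_job())"
```

```text
the job is handed in; nothing more can be done
None
```

I handed the job in at about 17 s of the 67 s allowed: the carry handle is folded into its end detent, and the lid is fully down, still gripped and held about 0.76 rad clockwise (target 0.72 ± 0.16), with the ring's spring torque felt, well short of the lock; the hand-in returned no verdict.

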